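# Lock the mixing jar into the paint mixer

### The arm

A 7-joint arm with a two-finger parallel gripper is mounted at the origin on the work surface. World frame = base frame: x ahead of the robot, y to its left, z up, the work surface at z = 0. Lengths are in mm, angles in rad, forces in N, time in s.
With the tool pointing down it reaches from about 425 to 975 mm from the base axis. Payload 16.7 kg.
Tool frame: the origin (TCP) lies at the very end of the fingers, on their centre line; the grasp point (between the pads) lies 19 mm behind it (r.grasp_offset is the distance from the TCP to the grasp point, in mm); z points along the fingers, y is the direction in which the jaws open and shut (so a half turn about z gives the same grasp; the last joint's range is limited). The gripper opens to 85 mm and grips with 20 to 120 N. Pads are 22 mm wide; open, the fingers measure 114 mm over their backs; the gripper's body (76 mm by 85 mm) begins 54 mm behind the grasp point. The pads swing forward as they close: fully open they stand 13 mm farther back than shut.
Start: joints at [1.052, 0.426, 0.074, 1.606, -0.034, 1.111, -0.067], TCP at [243.931, -629.344, 231.302] pointing down, gripper open.
Joint ranges: [-2.85, 2.85], [-0.5, 2.14], [-1.23, 1.37], [0.21, 2.46], [-1.02, 4.16], [0.16, 2.05], [-2.73, 2.73]. Speed limits (rad/s): [1.89, 1.89, 2.39, 2.39, 3.01, 3.01, 3.01].

### API

Orientations are given as [roll, pitch, yaw] about the fixed x, y, z axes, in that order (R = Rz(yaw) Ry(pitch) Rx(roll)).
In Python, from station import status, eyes, r gives the robot as it stands. The module is installed in compiled form; this text tells all that it offers.
- The arm moves only by the shell command python3 -m pendant 'ROWS' [FORCE]. ROWS is JSON, one flat list of numbers, 7 for each row, row after row: the turn, a rotation vector about the tool's x, y, z in rad, then the shift along the tool's x, y, z in m, then the closure, from -1 (fully open) to 1 (shut), so that 0 is half open. In form: [rx, ry, rz, tx, ty, tz, fingers, rx, ry, rz, tx, ty, tz, fingers, ...]. A call has 1 to 12 rows; each row shifts and turns the pose as measured when the row begins, along the tool's axes as they then stand; what a row does not reach is not made up. A row lasts 1/10 s, in which the tool goes at most 50 mm and 8.59 degrees, less where a joint would pass 70% of its speed; a pose out of reach is approached as far as the arm can. A call with a gripper value outside its range is refused whole. The fingers move at their own pace and stop on an object; FORCE is the grip in N (left out, the last holds). Time passes only in rows, so rows that do not move let the fingers close. It gives the time, the measured TCP pose, the force and the opening at its end, in the units of the state.
- status.get_obs(): the state, without advancing time (a new reading comes with each control period).
- eyes.capture(name): name is "side" or "top" or "wrist"; returns (picture, depth): 384x512x3 uint8, red, green, blue; 384x512 float32, mm along the optical axis (not along the pixel's ray), 0 where there is no reading.
- eyes.calibration(name): a dict with "fx", "fy", "cx", "cy" (pixels), "T" (4x4, takes a point from camera to world coordinates); the wrist camera has in their place "T_tool_cam" (4x4, takes a point from camera to tool coordinates, whose origin is the TCP and whose axes are the flange's). Camera axes: x right, y down, z forward; pixel columns grow to the right and rows downward; lengths in mm; the calibration is good to about 2 mm. A picture is of the moment at which its call begins: read the wrist's pose just before it. calibration takes no time and is no camera call.
- r.hand_in(): hands the job in, once; it reports no verdict.
The state is a dict: "t": time; "q": joint angles; "joint_velocities": joint speeds; "joint_torque": joint torques, N m; "ee_pos": TCP position; "ee_rot": TCP orientation; "ft_force": force on the tool from outside, world axes, zero at the start; "moment": the same for the moment, N m; "grip_width": finger opening in mm.
Only numpy, scipy, OpenCV 4.12 (cv2) and the standard library are available. Lean on these libraries where they do the work, as an engineer would, in place of code of your own. Each camera call takes 0.05 s, during which the arm holds its last target. There are 200 camera calls.

### The job

Lock the mixing jar, the square-capped tin with two lugs on its sides, into the collar of the paint mixer: enter its lugs in the open slots, push it down against the spring, twist it clockwise (seen from above) as far as it goes, then let the spring lift the lugs into their notches and let go. Leave everything else on the table where it is.

Things in the scene. Friction and masses are not known exactly. Their poses are not given: they have to be found in the camera images.
- mix_jar_cap (a point): Centre of the mixing jar's square black cap, where to grip it; on the jar's axis, 72 above its foot. Jar: upright aluminium tin 44 across, 54 high, with a fast cap 44 x 44 and 36 high on it (90 in all), 0.1 to 0.21 kg. x and y are square to the cap's flat sides, z up. Two bayonet lugs stick out of the tin along +x and -x; either fits either slot.
- jar_lug (a point): Middle of the mixing jar's lug on its +x side, 27.5 from the axis and 14 above the foot; the other lug is opposite (-x). Dark steel, 12 wide, 8 high, reaching 35 from the axis, seen from above beside the cap.
- collar_mouth (a point): Centre of the top of the bayonet collar, 85 above the table: an upright aluminium ring, inside 48, outside 64 across, on a low grey mixer (fixed; body 150 x 140, top 45 above the table). z up. Two opposite J-slots: open entries 60 degrees counter-clockwise (seen from above) of +x and -x, closed notches on +x and -x. Jar locked: cap centre 48 above this point, its lugs along this x.
- entry_slot (a point): Top of one open entry of the collar, 28 from its axis; the other is opposite. 18 wide. The jar is lowered with its lugs (jar x) along the line of the entries, then, pushed down, turned 60 degrees (1.047 rad) clockwise seen from above to a stop wall.
- lock_notch (a point): One closed notch, 28 from the collar axis, 6 below the collar's top, on its +x; the other is opposite. 16 wide; it rises 6 above the sill that separates it from the entry. The spring lifts the lugs into the notches from below, and the jar can then no longer turn.
- plunger (a joint): Sprung black disc at the bottom of the collar; m pushed down, 0 (up) to 0.019 (bottom stop). 3 N at first, 12.5 N at the bottom. Cap centre above the collar's top: 54 mm when the jar stands loosely on it (0), below 42 so that the lugs pass under the sill (over 0.012), 48 when locked (0.006), 35 at the bottom.
- plain_jar_cap (a point): centre of the black cap of the other jar: the same tin and square cap as the mixing jar, but with NO lugs; not wanted, leave it alone
- marker_a: paint marker lying flat, 140 long, 18 thick, black cap; origin under its middle, x along it; leave alone
- marker_b: paint marker lying flat, 140 long, 18 thick, green cap; origin under its middle, x along it; leave alone
- marker_c: paint marker lying flat, 140 long, 18 thick, blue cap; origin under its middle, x along it; leave alone
- ink_bottle: small yellow bottle with black cap, 34 across, 100 high; origin under its centre; leave alone
- paint_jar: squat red paint jar, white lid, 66 across, 80 high; origin under its centre; leave alone
Not all that is in view belongs to the job. Leave any yellow look-alike of the part that bears mix_jar_cap alone.

How it is judged (in metres and radians):
At the end, for the whole second after the job is handed in: The mixing jar sits locked in the collar: on its axis within 7 mm, cap centre 44.5 to 50.5 mm above the collar's top (48 when the lugs are up in the notches), its lugs within 0.2 rad of the notch direction, upright within 0.1 rad, at rest and let go of (horizontal distance between mix_jar_cap and collar_mouth below 0.007 m and z of mix_jar_cap in the frame of collar_mouth between 0.0445 and 0.0505 m and angle between the x axis of mix_jar_cap and the x axis of collar_mouth, either way round below 0.2 rad and angle between mix_jar_cap's own z axis and vertical below 0.1 rad and velocity of joint plunger between -0.01 and 0.01 m/s); the robot touches nothing.
It fails at once if another thing on the table is shifted by more than 40 mm (distance of any of plain_jar_cap, marker_a, marker_b, marker_c, ink_bottle, paint_jar from where it was at the start of the episode above 0.04 m).
It also fails if it takes over 48 s, if anything falls off the work surface, if the arm or the gripper's body presses on something with over 40 N, if the wrist force passes 120 N, or if a joint passes its speed limit or range.

## Working session

There is one attempt and no reset: what is moved stays moved. The work goes in short steps, Python scripts to look and compute and a shell command to move; the robot and the scene stay as the last step left them, time stands still between calls to the robot, and variables do not carry over. Pictures are saved under pics/ and viewed, about 8 in all and at most 12, crops included, and the job is handed in when it is done.

```bash
mkdir -p pics
cat > h.py <<'E'
from station import status, eyes, r
import numpy as np, cv2
def pt(name,d,u,v,c=None,pose=None):
    c=c or eyes.calibration(name); z=d[int(v),int(u)]
    p=np.array([(u-c['cx'])/c['fx']*z,(v-c['cy'])/c['fy']*z,z,1]); return (c['T']@p)[:3]
E
python3 - <<'E'
from h import *
print(status.get_obs())
for n in('top','side'):
    im,d=eyes.capture(n); np.savez('pics/'+n,im=im,d=d); cv2.imwrite(f'pics/{n}.png',cv2.resize(im[:,:,::-1],(800,600)))
    print(n,eyes.calibration(n))
E
```

```text
{'t': 0.0, 'q': array([ 1.0515111 ,  0.42674564,  0.07384942,  1.6066261 , -0.03409323,
        1.11081223, -0.06709493]), 'joint_velocities': array([-0.00214154,  0.00103755,  0.00124247,  0.00128196,  0.00033624,
        0.00122688,  0.00122173]), 'joint_torque': array([-3.33485068e-04, -9.49836659e+01,  3.75970557e+00, -4.63509071e+01,
        1.89850491e-02,  1.04465877e-02,  6.20263734e-07]), 'ee_pos': array([ 243.77268833, -628.99017705,  230.59304515]), 'ee_rot': array([-3.14026485e+00,  1.05076191e-04,  3.69762466e-01]), 'ft_force': array([-0.14918151, -0.26097565, -0.56122009]), 'moment': array([-0.01690888, -0.04450773,  0.02615797]), 'grip_width': 85.30435483982531}
top {'fx': 456.6507123245974, 'fy': 456.6507123245974, 'cx': 252.24665134415994, 'cy': 184.8167241303459, 'T': array([[-1.80613966e-02, -9.85165976e-01,  1.70651065e-01,
         2.57748681e+02],
       [-9.99800736e-01,  1.63444814e-02, -1.14606416e-02,
        -2.04949207e+01],
       [ 8.50143099e-03, -1.70824055e-01, -9.85264872e-01,
         1.40397935e+03],
       [ 0.00000000e+00,  0.00000000e+00,  0.00000000e+00,
         1.00000000e+00]])}
side {'fx': 378.79288295848795, 'fy': 378.79288295848795, 'cx': 255.75571148069733, 'cy': 193.7671586903373, 'T': array([[ 9.94882963e-01, -7.74831805e-02,  6.48401551e-02,
         4.23237784e+02],
       [-1.00443020e-01, -6.89195835e-01,  7.17579473e-01,
        -7.44241326e+02],
       [-1.09127750e-02, -7.20420334e-01, -6.93451839e-01,
         7.67775256e+02],
       [ 0.00000000e+00,  0.00000000e+00,  0.00000000e+00,
         1.00000000e+00]])}
```

View pics/top.png

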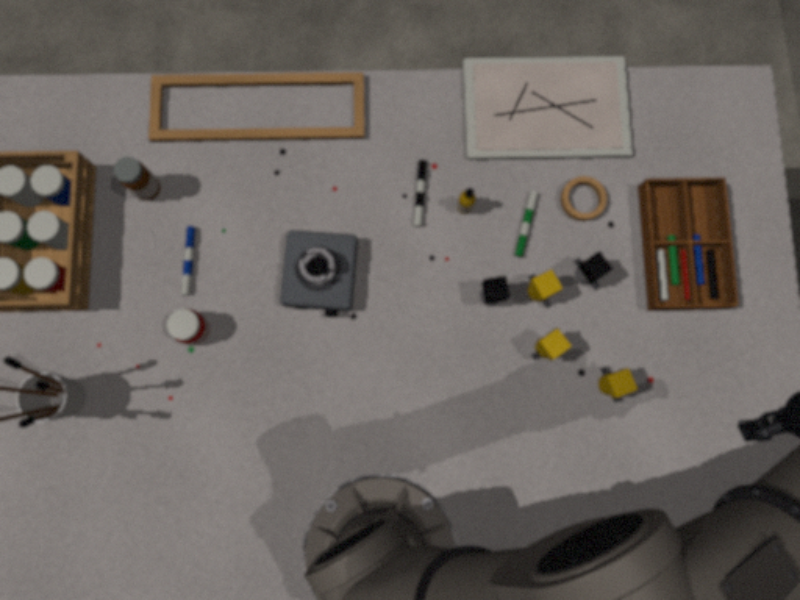

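View pics/side.png

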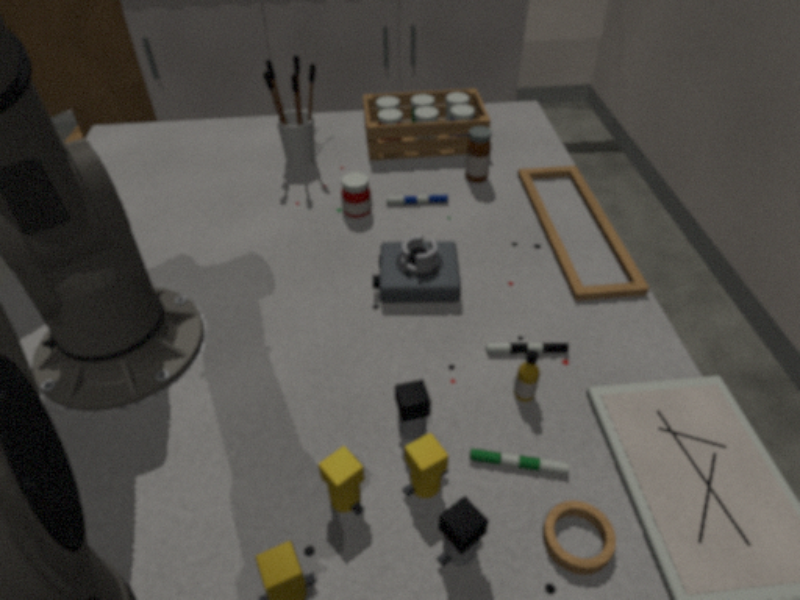

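In the top view the black-capped candidates are A (495,290) and B (595,267). The three yellow-capped ones are look-alikes to leave alone. B seems to have lugs (side view, dark tab at about 447,557), so I'm confirming with an enlarged crop that also covers the collar.

Run:
```python
from h import *
t=np.load('pics/top.npz'); s=np.load('pics/side.npz')
def crop(im,u,v,w,h,k): return cv2.resize(im[v:v+h,u:u+w,::-1],None,fx=k,fy=k,interpolation=cv2.INTER_CUBIC)
a=crop(t['im'],300,150,100,50,8); # jars
b=crop(t['im'],178,145,52,52,7); c=crop(s['im'],240,140,62,52,7)
out=np.zeros((400+364,800,3),np.uint8); out[:400]=a; out[400:,:364]=b; out[400:,366:800]=c
cv2.imwrite('pics/c1.png',cv2.resize(out,None,fx=.78,fy=.78))
cv2.imwrite('pics/c2.png',crop(s['im'],245,235,80,140,5).transpose(0,1,2)[:600])
# cap points
c=eyes.calibration('top')
def cloud(n,d):
    c=eyes.calibration(n); v,u=np.mgrid[:384,:512]; 
    P=np.stack([(u-c['cx'])/c['fx']*d,(v-c['cy'])/c['fy']*d,d],-1)
    return P@c['T'][:3,:3].T+c['T'][:3,3]
W=cloud('top',t['d'])
for nm,u,v in(('A',317,186),('B',381,171)):
    Q=W[v-16:v+17,u-16:u+17]; I=t['im'][v-16:v+17,u-16:u+17].astype(int)
    m=(Q[...,2]>80)&(Q[...,2]<100)&(I.max(-1)<90); q=Q[m]
    rc=cv2.minAreaRect(q[:,:2].astype(np.float32)); print(nm,m.sum(),q.mean(0),np.median(q[:,2]),rc)
v,u=178,203;Q=W[v-25:v+25,u-25:u+25]; m=(Q[...,2]>78)&(Q[...,2]<95); q=Q[m]
print('ring',m.sum(),q.mean(0),np.median(q[:,2]),cv2.minEnclosingCircle(q[:,:2].astype(np.float32)))
```

```text
A 216 [ 483.79379782 -227.04344437   88.89774178] 88.93022704523082 ((484.7817687988281, -227.2245330810547), (42.34290313720703, 43.88644790649414), 9.297710418701172)
B 223 [ 523.93983431 -418.1955172    88.48968781] 88.36574700642655 ((524.5167236328125, -418.8572998046875), (43.836185455322266, 44.94310760498047), 32.66065216064453)
ring 141 [536.7822367  110.19015627  84.0537743 ] 83.9014989507582 ((538.3888549804688, 110.2984619140625), 33.813453674316406)
```

View pics/c1.png

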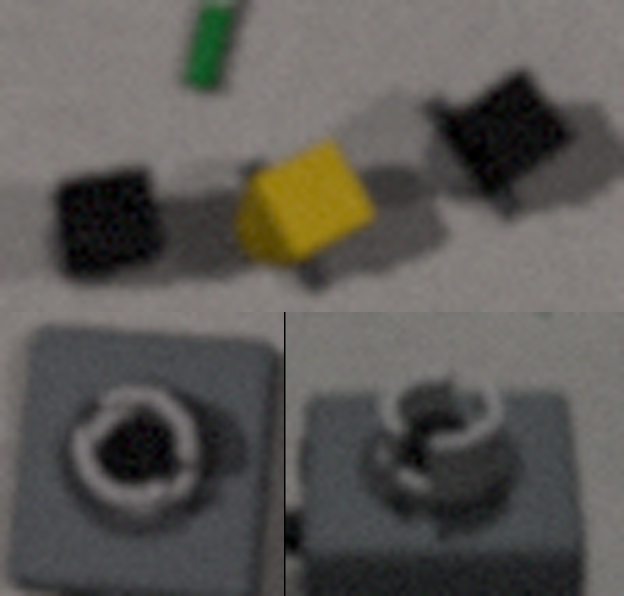

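The enlarged crop shows B with dark lugs at crop (437,105) and (510,205), while A (110,225) has none. B is therefore the mixing jar, at about (524,-418), with its lugs along about 33°. The collar is at about (537,110), with its entries at roughly 35-58°, so I'll refine that with the wrist camera. First I turn the tool towards yaw 2.15.

```bash
cat >> h.py <<'E'
from scipy.spatial.transform import Rotation as Ro
def go(x,y,z,yaw,n=1):
    o=status.get_obs(); R=Ro.from_euler('xyz',o['ee_rot']); 
    G=Ro.from_euler('xyz',[np.pi,0,yaw])
    d=R.inv().apply(np.array([x,y,z])-o['ee_pos'])/1000; w=(R.inv()*G).as_rotvec()
    print('t',round(o['t'],2),'pos',o['ee_pos'].round(1),'rot',o['ee_rot'].round(4),'F',o['ft_force'].round(1),'M',o['moment'].round(2),'w',round(o['grip_width'],1))
    print('rot/n',(w/n).round(4),'shift/n',(d/n).round(4), 'total', d.round(4))
E
python3 -m pendant '[0,0,-0.148,0,0,0,-1,0,0,-0.148,0,0,0,-1,0,0,-0.148,0,0,0,-1,0,0,-0.148,0,0,0,-1,0,0,-0.148,0,0,0,-1,0,0,-0.148,0,0,0,-1,0,0,-0.148,0,0,0,-1,0,0,-0.148,0,0,0,-1,0,0,-0.148,0,0,0,-1,0,0,-0.148,0,0,0,-1,0,0,-0.148,0,0,0,-1,0,0,-0.148,0,0,0,-1]'
python3 -c "
from h import *
print(eyes.calibration('wrist'));print(status.get_obs()['q'].round(2))
go(524,-418,230,2.15,10)"
```

```text
t: 1.3
ee_pos: [242.8, -626.4, 225.4]
ee_rot: [3.14, -0.01, 2.172]
ft_force: [0.3, 0.1, -0.4]
grip_width: 85.5
{'fx': 302.0747358352003, 'fy': 302.0747358352003, 'cx': 258.0355555535822, 'cy': 191.85091778502482, 'T_tool_cam': array([[-2.48467293e-04, -9.63442811e-01, -2.67913957e-01,
         6.80546251e+01],
       [ 9.99999967e-01, -2.22605712e-04, -1.26904217e-04,
        -6.57119379e-02],
       [ 6.26257786e-05, -2.67913979e-01,  9.63442835e-01,
        -1.43295963e+02],
       [ 0.00000000e+00,  0.00000000e+00,  0.00000000e+00,
         1.00000000e+00]])}
[ 1.31  0.45 -0.29  1.59  0.13  1.13  1.6 ]
t 1.3 pos [ 242.8 -626.4  225.4] rot [ 3.1403 -0.0102  2.1722] F [ 0.3  0.1 -0.4] M [-0.03  0.08  0.02] w 85.5
rot/n [ 0.0001 -0.001   0.0022] shift/n [ 0.0013  0.035  -0.0004] total [ 0.0128  0.3498 -0.004 ]
```

```bash
python3 -m pendant '[0,0,0,0.0015,0.036,0,-1,0,0,0,0.0015,0.036,0,-1,0,0,0,0.0015,0.036,0,-1,0,0,0,0.0015,0.036,0,-1,0,0,0,0.0015,0.036,0,-1,0,0,0,0.0015,0.036,0,-1,0,0,0,0.0015,0.036,0,-1,0,0,0,0.0015,0.036,0,-1,0,0,0,0.0015,0.036,0,-1,0,0,0,0.0015,0.036,0,-1,0,0,0,0,0,0,-1]'
python3 - <<'E'
from h import *
o=status.get_obs(); im,d=eyes.capture('wrist'); np.savez('pics/wj',im=im,d=d,p=o['ee_pos'],e=o['ee_rot'])
cv2.imwrite('pics/wj.png',im[:,:,::-1])
go(537,110,230,2.15,14)
E
```

```text
t: 2.4
ee_pos: [536.8, -400.0, 220.9]
ee_rot: [3.141, -0.018, 2.175]
ft_force: [-0.2, 0.5, 0.5]
grip_width: 85.7
t 2.45 pos [ 534.7 -402.2  220.8] rot [-3.1406 -0.0179  2.1728] F [-0.4 -0.5  0.1] M [-0.05 -0.02  0.  ] w 85.3
rot/n [-0.0001 -0.0013  0.0016] shift/n [ 0.0301  0.0208 -0.0001] total [ 0.421   0.2919 -0.002 ]
```

View pics/wj.png

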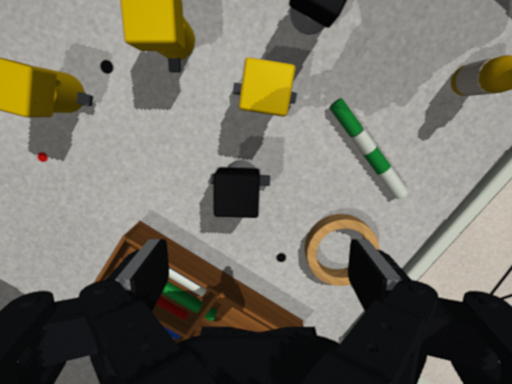

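The wrist view shows the black cap at (237,192), with lugs at (215,180) and (265,180). That confirms it is the mixing jar, with its lugs along the jaw direction. I measure it, then look at the collar.

```bash
cat >> h.py <<'E'
def wcloud(f):
    z=np.load(f); d=z['d']; c=eyes.calibration('wrist'); v,u=np.mgrid[:384,:512]; T=c['T_tool_cam']
    P=np.stack([(u-c['cx'])/c['fx']*d,(v-c['cy'])/c['fy']*d,d],-1)@T[:3,:3].T+T[:3,3]
    return z['im'],P@Ro.from_euler('xyz',z['e']).as_matrix().T+z['p']
E
python3 -m pendant '[0,0,0,0.03,0.021,0,-1,0,0,0,0.03,0.021,0,-1,0,0,0,0.03,0.021,0,-1,0,0,0,0.03,0.021,0,-1,0,0,0,0.03,0.021,0,-1,0,0,0,0.03,0.021,0,-1,0,0,0,0.03,0.021,0,-1,0,0,0,0.03,0.021,0,-1,0,0,0,0.03,0.021,0,-1,0,0,0,0.03,0.021,0,-1,0,0,0,0.03,0.021,0,-1,0,0,0,0.03,0.021,0,-1]'
python3 - <<'E'
from h import *
im,W=wcloud('pics/wj.npz')
Q=W[155:230,200:285];I=im[155:230,200:285].astype(int)
m=(Q[...,2]>82)&(Q[...,2]<98); q=Q[m]
print(m.sum(),np.median(q,0)); print(cv2.minAreaRect(q[:,:2].astype(np.float32)))
q=q[np.abs(q[:,:2]-np.median(q[:,:2],0)).max(1)<60]
print('median table z',np.median(W[100:140,200:230,2]))
m=(Q[...,2]>9)&(Q[...,2]<26)&(I.max(-1)<75); q=Q[m]
for s in (1,-1):
    k=q[(q[:,:2]-[524,-418])@[.84,.545]*s>20]; print('lug',len(k),k.mean(0) if len(k) else '')
go(537,110,230,2.15,4)
E
```

```text
t: 3.65
ee_pos: [534.1, 34.4, 222.8]
ee_rot: [-3.132, -0.017, 2.147]
ft_force: [1.3, -0.2, 0.5]
grip_width: 85.5
2109 [ 524.75203833 -417.72241865   90.46101194]
((525.5253295898438, -418.9775085449219), (44.12625503540039, 44.238346099853516), 32.448970794677734)
median table z 0.6469041596827338
lug 84 [ 548.84631765 -403.72380293   18.55044165]
lug 22 [ 497.34104072 -436.50144755   18.58931437]
t 3.65 pos [534.1  34.4 222.8] rot [-3.132  -0.0168  2.1474] F [ 1.3 -0.2  0.5] M [-0.04 -0.01 -0.02] w 85.5
rot/n [-0.0024 -0.0042 -0.0006] shift/n [ 0.0155  0.0109 -0.0016] total [ 0.0619  0.0436 -0.0066]
```

```bash
python3 -m pendant '[0,0,0,0.0155,0.011,0,-1,0,0,0,0.0155,0.011,0,-1,0,0,0,0.0155,0.011,0,-1,0,0,0,0,0,0,-1,0,0,0,0,0,0,-1]'
python3 - <<'E'
from h import *
o=status.get_obs(); im,d=eyes.capture('wrist'); np.savez('pics/wc',im=im,d=d,p=o['ee_pos'],e=o['ee_rot'])
im,W=wcloud('pics/wc.npz')
m=(W[...,2]>80)&(W[...,2]<92)&(np.hypot(W[...,0]-537,W[...,1]-110)<45); q=W[m]
A=np.c_[2*q[:,:2],np.ones(len(q))]; s=np.linalg.lstsq(A,(q[:,:2]**2).sum(1),rcond=None)[0]
c=s[:2]; print(m.sum(),'z',np.median(q[:,2]),'c',c,'r',np.sqrt(s[2]+c@c),cv2.minEnclosingCircle(q[:,:2].astype(np.float32)))
c=np.array(cv2.minEnclosingCircle(q[:,:2].astype(np.float32))[0])
a=np.degrees(np.arctan2(q[:,1]-c[1],q[:,0]-c[0]))%360
print(np.histogram(a,72,(0,360))[0])
v,u=np.nonzero(m); u0,v0=int(u.mean())-45,int(v.mean())-40
print(u0,v0); cv2.imwrite('pics/wc.png',cv2.resize(im[v0:v0+80,u0:u0+90,::-1],None,fx=7,fy=7,interpolation=cv2.INTER_CUBIC))
go(525,-418,230,2.138,14)
E
```

```text
t: 4.15
ee_pos: [535.3, 93.6, 222.8]
ee_rot: [-3.131, -0.017, 2.148]
ft_force: [-0.9, 0.4, -0.1]
grip_width: 85.1
1367 z 85.58071975941408 c [538.28708361 111.564242  ] r 28.52212191903781 ((538.2691040039062, 111.1949462890625), 33.554840087890625)
[26 24 21 27 20 25 27 12  0  0  0  0  0  0 13 26 24 23 25 23 22 25 24 25
 28 21 24 22 25 22 27 23 22 24 22 22 25 24 23 26 21 21 24  8  0  0  0  0
  0  0 14 25 23 23 23 23 23 23 22 22 26 22 23 22 24 23 25 23 24 24 22 22]
227 129
t 4.2 pos [535.2  93.6 222.8] rot [-3.1309 -0.0167  2.148 ] F [-0.5  0.1  0.8] M [-0.03  0.02 -0.02] w 85.2
rot/n [-0.0008 -0.0012  0.0007] shift/n [-0.0302 -0.0206 -0.0008] total [-0.423  -0.2879 -0.0112]
```

View pics/wc.png

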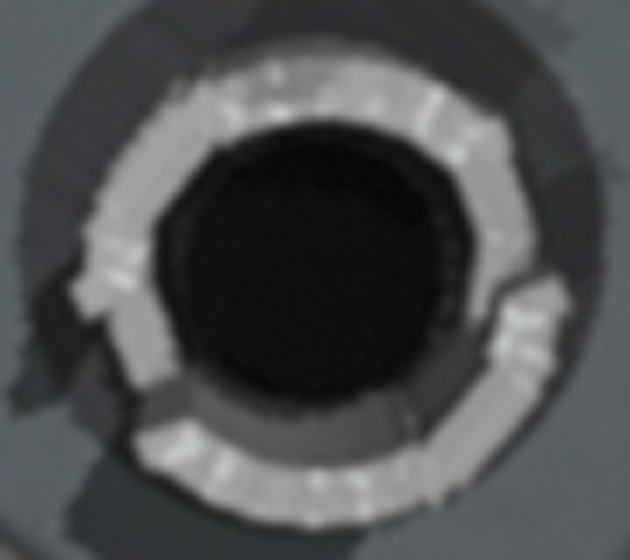

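The wrist crop shows the ring with two gaps, at crop (155,405) and (505,300). The point cloud puts the entries at 54.7° (so the notches are at -5.3°, matching the mixer body), centre (538.3,111.3) and rim z 85.6. The jar is at (525.2,-418.4), 32.5°. I go back to the jar.

```bash
python3 -m pendant '[-0.001,-0.0014,0.0008,-0.035,-0.024,-0.001,-1,-0.001,-0.0014,0.0008,-0.035,-0.024,-0.001,-1,-0.001,-0.0014,0.0008,-0.035,-0.024,-0.001,-1,-0.001,-0.0014,0.0008,-0.035,-0.024,-0.001,-1,-0.001,-0.0014,0.0008,-0.035,-0.024,-0.001,-1,-0.001,-0.0014,0.0008,-0.035,-0.024,-0.001,-1,-0.001,-0.0014,0.0008,-0.035,-0.024,-0.001,-1,-0.001,-0.0014,0.0008,-0.035,-0.024,-0.001,-1,-0.001,-0.0014,0.0008,-0.035,-0.024,-0.001,-1,-0.001,-0.0014,0.0008,-0.035,-0.024,-0.001,-1,-0.001,-0.0014,0.0008,-0.035,-0.024,-0.001,-1,0,0,0,0,0,0,-1]'
python3 -c "
from h import *
go(525.2,-418.4,120,2.138,4)"
```

```text
t: 5.4
ee_pos: [509.2, -407.2, 231.9]
ee_rot: [-3.138, 0.002, 2.122]
ft_force: [-0.9, -0.2, -0.1]
grip_width: 85.6
t 5.4 pos [ 509.2 -407.2  231.9] rot [-3.1377e+00  2.3000e-03  2.1219e+00] F [-0.9 -0.2 -0.1] M [0.02 0.03 0.01] w 85.6
rot/n [-0.001   0.0006 -0.004 ] shift/n [-0.0044  0.0021  0.028 ] total [-0.0177  0.0083  0.1119]
```

```bash
python3 -m pendant '[-0.001,0.0006,-0.004,-0.006,0.003,0.02,-1,-0.001,0.0006,-0.004,-0.006,0.003,0.02,-1,-0.001,0.0006,-0.004,-0.006,0.003,0.02,-1,-0.001,0.0006,-0.004,0,0,0.02,-1,0,0,0,0,0,0.02,-1,0,0,0,0,0,0,-1,0,0,0,0,0,0,-1]'
python3 -c "
from h import *
go(525.2,-418.4,53,2.138,6)"
```

```text
t: 6.1
ee_pos: [520.8, -425.2, 125.0]
ee_rot: [-3.139, -0.002, 2.129]
ft_force: [0.2, 0.7, 0.5]
grip_width: 85.5
t 6.1 pos [ 520.8 -425.2  125. ] rot [-3.1391e+00 -2.3000e-03  2.1292e+00] F [0.2 0.7 0.5] M [-0.01 -0.01 -0.05] w 85.5
rot/n [-0.0004 -0.0004 -0.0015] shift/n [0.0005 0.0012 0.012 ] total [0.0033 0.0075 0.072 ]
```

```bash
python3 -m pendant '[0,0,-0.005,0.0017,0.004,0,-1,0,0,-0.004,0.0016,0.004,0,-1,0,0,0,0,0,0,-1,0,0,0,0,0,0.012,-1,0,0,0,0,0,0.012,-1,0,0,0,0,0,0.012,-1,0,0,0,0,0,0.012,-1,0,0,0,0,0,0.012,-1,0,0,0,0,0,0.01,-1,0,0,0,0,0,0,-1,0,0,0,0,0,0,-1]'
python3 -c "
from h import *
go(525.2,-418.4,53,2.138,1)"
```

```text
t: 7.2
ee_pos: [526.5, -417.8, 50.3]
ee_rot: [-3.14, -0.001, 2.139]
ft_force: [0.1, 0.1, 0.6]
grip_width: 85.7
t 7.2 pos [ 526.5 -417.8   50.3] rot [-3.1396e+00 -8.0000e-04  2.1392e+00] F [0.1 0.1 0.6] M [-0.01  0.06  0.01] w 85.7
rot/n [-0.002  -0.0008  0.0012] shift/n [ 0.0002 -0.0014 -0.0027] total [ 0.0002 -0.0014 -0.0027]
```

```bash
python3 -m pendant '[0,0,0,0,-0.001,-0.002,1,0,0,0,0,0,0,1,0,0,0,0,0,0,1,0,0,0,0,0,0,1,0,0,0,0,0,0,1,0,0,0,0,0,0,1,0,0,0,0,0,0,1,0,0,0,0,0,0,1]' 60
python3 -c "
from h import *
go(525.2,-418.4,250,2.138,8)"
```

```text
t: 8.0
ee_pos: [526.2, -419.0, 54.3]
ee_rot: [-3.14, 0.002, 2.139]
ft_force: [-0.5, -1.3, -1.4]
grip_width: 43.4
t 8.0 pos [ 526.2 -419.    54.3] rot [-3.1403e+00  1.5000e-03  2.1390e+00] F [-0.5 -1.3 -1.4] M [0.   0.   0.02] w 43.4
rot/n [-0.0002  0.0002  0.0001] shift/n [ 0.0001 -0.0001 -0.0245] total [ 0.0008 -0.0008 -0.1957]
```

```bash
python3 -m pendant '[0,0,0,0,0,-0.01,1,0,0,0,0,0,-0.025,1,0,0,0,0,0,-0.025,1,0,0,0,0,0,-0.025,1,0,0,0,0,0,-0.025,1,0,0,0,0,0,-0.025,1,0,0,0,0,0,-0.02,1,0,0,-0.1,0,0,-0.01,1,0,0,-0.1,0,0,0,1,0,0,-0.1,0,0,0,1,0,0,-0.087,0,0,0,1,0,0,0,0,0,0,1]'
python3 -c "
from h import *
go(538.8,110.4,220,2.525,14)"
```

```text
t: 9.2
ee_pos: [526.5, -417.7, 235.3]
ee_rot: [-3.14, 0.005, 2.542]
ft_force: [-0.5, 0.3, -0.8]
grip_width: 43.5
t 9.2 pos [ 526.5 -417.7  235.3] rot [-3.1396  0.0051  2.5417] F [-0.5  0.3 -0.8] M [ 0.   -0.    0.02] w 43.5
rot/n [-0.0001  0.0004  0.0012] shift/n [0.0206 0.0316 0.0009] total [0.2881 0.4428 0.013 ]
```

```bash
python3 -m pendant '[0,0,0.001,0.024,0.037,0,1,0,0,0.001,0.024,0.037,0,1,0,0,0.001,0.024,0.037,0,1,0,0,0.001,0.024,0.037,0,1,0,0,0.001,0.024,0.037,0,1,0,0,0.001,0.024,0.037,0,1,0,0,0.001,0.024,0.037,0,1,0,0,0.001,0.024,0.037,0,1,0,0,0.001,0.024,0.037,0,1,0,0,0.001,0.024,0.037,0,1,0,0,0.001,0.024,0.037,0,1,0,0,0,0,0,0,1]'
python3 -c "
from h import *
go(539.1,110.7,200,2.525,2)"
```

```text
t: 10.4
ee_pos: [548.2, 84.0, 238.1]
ee_rot: [3.141, 0.011, 2.488]
ft_force: [0.3, -0.6, -1.2]
grip_width: 43.4
t 10.4 pos [548.2  84.  238.1] rot [3.1413 0.0113 2.4876] F [ 0.3 -0.6 -1.2] M [0.01 0.03 0.02] w 43.4
rot/n [ 0.      0.0057 -0.0187] shift/n [0.012  0.0078 0.0189] total [0.0239 0.0157 0.0378]
```

```bash
python3 -m pendant '[0,0.005,-0.018,0.008,0.005,0.01,1,0,0.004,-0.018,0.008,0.005,0.01,1,0,0.002,0,0.006,0.004,0.01,1,0,0,0,0,0,0.015,1,0,0,0,0,0,0.015,1,0,0,0,0,0,0.015,1,0,0,0,0,0,0,1,0,0,0,0,0,0,1]'
python3 -c "
from h import *
go(539.1,110.7,155,2.525,1)"
```

```text
t: 11.2
ee_pos: [536.9, 107.1, 154.7]
ee_rot: [-3.138, -0.002, 2.517]
ft_force: [-0.1, -0.8, -0.8]
grip_width: 43.4
t 11.2 pos [536.9 107.1 154.7] rot [-3.1384e+00 -2.4000e-03  2.5175e+00] F [-0.1 -0.8 -0.8] M [-0.01 -0.04 -0.01] w 43.4
rot/n [-0.0032 -0.0024 -0.0075] shift/n [ 0.0003  0.0042 -0.0003] total [ 0.0003  0.0042 -0.0003]
```

```bash
python3 -m pendant '[-0.003,-0.002,-0.007,0,0.004,0,1,0,0,0,0,0,0,1,0,0,0,0,0,0,1]'
python3 - <<'E'
from h import *
go(539.1,110.7,155,2.525,1)
o=status.get_obs(); im,d=eyes.capture('wrist'); np.savez('pics/wi',im=im,d=d,p=o['ee_pos'],e=o['ee_rot'])
im2,d2=eyes.capture('side')
b=im2[125:200,230:320,::-1]
out=np.hstack([im[100:384,100:420,::-1],cv2.resize(b,(341,284),interpolation=cv2.INTER_CUBIC)])
cv2.imwrite('pics/wi.png',out)
E
```

```text
t: 11.5
ee_pos: [540.2, 110.2, 155.6]
ee_rot: [3.141, 0.001, 2.524]
ft_force: [0.3, -0.1, -1.5]
grip_width: 43.3
t 11.5 pos [540.2 110.2 155.6] rot [3.1406e+00 9.0000e-04 2.5239e+00] F [ 0.3 -0.1 -1.5] M [-0.07 -0.   -0.02] w 43.3
rot/n [ 0.001   0.0009 -0.0011] shift/n [ 0.0012 -0.0003  0.0006] total [ 0.0012 -0.0003  0.0006]
```

View pics/wi.png

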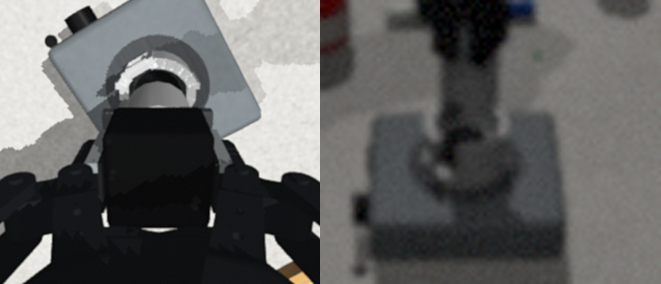

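The picture shows the cap in the jaws at about (157,160) and the jar foot over the ring at about (157,90), looking concentric. I descend gently while checking the force.

```bash
python3 -m pendant '[0,0,-0.001,0.001,0,0,1,0,0,0,0,0,0.005,1,0,0,0,0,0,0.005,1,0,0,0,0,0,0.005,1,0,0,0,0,0,0.004,1,0,0,0,0,0,0,1,0,0,0,0,0,0,1]'
python3 -c "
from h import *
go(539.1,110.7,135,2.525,1)"
```

```text
t: 12.3
ee_pos: [539.1, 110.8, 134.7]
ee_rot: [3.141, 0.001, 2.525]
ft_force: [-0.4, -0.4, -0.3]
grip_width: 43.1
t 12.3 pos [539.1 110.8 134.7] rot [3.1409e+00 8.0000e-04 2.5250e+00] F [-0.4 -0.4 -0.3] M [-0.04 -0.02  0.  ] w 43.1
rot/n [0.0007 0.0008 0.    ] shift/n [-0.     -0.0001 -0.0003] total [-0.     -0.0001 -0.0003]
```

```bash
python3 -m pendant '[0,0,0,0,0,0.004,1,0,0,0,0,0,0.004,1,0,0,0,0,0,0.004,1,0,0,0,0,0,0,1,0,0,0,0,0,0,1]'
python3 -c "
from h import *
go(539.1,110.7,104,2.525,1)"
```

```text
t: 12.8
ee_pos: [539.3, 110.8, 121.7]
ee_rot: [3.141, 0.001, 2.525]
ft_force: [0.4, -0.5, -2.1]
grip_width: 43.6
t 12.8 pos [539.3 110.8 121.7] rot [3.1408e+00 1.0000e-03 2.5249e+00] F [ 0.4 -0.5 -2.1] M [ 0.02  0.04 -0.02] w 43.6
rot/n [ 0.0008  0.001  -0.0001] shift/n [ 0.0001 -0.0002  0.0177] total [ 0.0001 -0.0002  0.0177]
```

```bash
python3 -m pendant '[0,0,0,0,0,0.004,1,0,0,0,0,0,0.004,1,0,0,0,0,0,0.004,1,0,0,0,0,0,0.004,1,0,0,0,0,0,0,1,0,0,0,0,0,0,1]'
python3 -c "
from h import *
go(539.1,110.7,105,2.525,1)"
```

```text
t: 13.4
ee_pos: [539.6, 110.9, 105.7]
ee_rot: [3.141, 0.002, 2.525]
ft_force: [-3.1, -1.7, 8.2]
grip_width: 43.3
t 13.4 pos [539.6 110.9 105.7] rot [3.1408e+00 2.3000e-03 2.5247e+00] F [-3.1 -1.7  8.2] M [-0.31  0.84  0.  ] w 43.3
rot/n [ 0.0008  0.0023 -0.0003] shift/n [ 0.0003 -0.0004  0.0007] total [ 0.0003 -0.0004  0.0007]
```

```bash
python3 -m pendant '[0,0,0.1,0,0,0.001,1,0,0,0.1,0,0,0,1,0,0,0.1,0,0,0,1,0,0,0.1,0,0,0,1,0,0,0.1,0,0,0,1,0,0,0,0,0,0,1]'
python3 -c "
from h import *
go(538.5,110.3,104.5,1.478,1)"
```

```text
t: 14.0
ee_pos: [540.7, 112.1, 105.8]
ee_rot: [3.137, 0.002, 2.005]
ft_force: [-2.5, -1.4, 6.2]
grip_width: 43.1
t 14.0 pos [540.7 112.1 105.8] rot [3.1367e+00 2.1000e-03 2.0046e+00] F [-2.5 -1.4  6.2] M [-0.43  0.73 -0.09] w 43.1
rot/n [0.0054 0.0008 0.5266] shift/n [-0.0007 -0.0028  0.0013] total [-0.0007 -0.0028  0.0013]
```

```bash
python3 -m pendant '[0.003,0,0.1,0,-0.002,0.001,1,0.002,0,0.1,0,-0.001,0,1,0,0,0.1,0,0,0,1,0,0,0.1,0,0,0,1,0,0,0.1,0,0,0,1,0,0,0.05,0,0,0,1,0,0,0,0,0,0,1]'
python3 -c "
from h import *
go(538.5,110.3,104.5,1.478,1)"
```

```text
t: 14.7
ee_pos: [540.7, 111.9, 106.9]
ee_rot: [3.134, 0.0, 1.432]
ft_force: [-2.3, -3.0, 5.8]
grip_width: 43.3
t 14.7 pos [540.7 111.9 106.9] rot [3.1341e+00 5.0000e-04 1.4324e+00] F [-2.3 -3.   5.8] M [-0.66  0.54  0.18] w 43.3
rot/n [ 0.0074  0.0006 -0.0456] shift/n [-0.0019 -0.002   0.0024] total [-0.0019 -0.002   0.0024]
```

```bash
python3 -m pendant '[0.004,0,0.05,-0.001,-0.001,0.001,1,0,0,0.02,0,0,0,1,0,0,0,0,0,0,1]'
python3 -c "
from h import *
go(538.5,110.3,104.5,1.478,1)"
```

```text
t: 15.0
ee_pos: [540.3, 110.8, 106.7]
ee_rot: [3.135, 0.002, 1.367]
ft_force: [-1.1, -2.5, 4.0]
grip_width: 43.0
t 15.0 pos [540.3 110.8 106.7] rot [3.1351e+00 2.4000e-03 1.3666e+00] F [-1.1 -2.5  4. ] M [-0.44  0.56  2.59] w 43.0
rot/n [ 0.0063  0.0027 -0.1114] shift/n [-0.0008 -0.0017  0.0022] total [-0.0008 -0.0017  0.0022]
```

The moment about z rose to 2.6 N m, so the jar is at the stop wall. I ease back to unload it and let the spring lift the jar.

```bash
python3 -m pendant '[0.003,0,-0.05,-0.0005,-0.001,0,1,0,0,-0.02,0,0,0,1,0,0,0,0,0,-0.003,1,0,0,0,0,0,-0.003,1,0,0,0,0,0,-0.002,1,0,0,0,0,0,0,1]'
python3 -c "
from h import *
go(538.5,110.3,115.5,1.44,1)"
```

```text
t: 15.6
ee_pos: [540.3, 110.9, 114.7]
ee_rot: [3.136, 0.002, 1.439]
ft_force: [-0.1, -0.2, 0.6]
grip_width: 43.2
t 15.6 pos [540.3 110.9 114.7] rot [3.1361e+00 1.8000e-03 1.4393e+00] F [-0.1 -0.2  0.6] M [-0.02  0.06  0.06] w 43.2
rot/n [ 0.0055  0.0018 -0.0007] shift/n [-0.0008 -0.0017 -0.0008] total [-0.0008 -0.0017 -0.0008]
```

```bash
python3 -m pendant '[0,0,0,0,0,-0.002,1,0,0,-0.06,0,0,0,1,0,0,-0.06,0,0,0,1,0,0,0,0,0,0,1]'
python3 -c "
from h import *
go(538.5,110.3,115.5,1.44,1)"
```

```text
t: 16.0
ee_pos: [540.1, 111.1, 114.5]
ee_rot: [3.138, 0.001, 1.561]
ft_force: [-2.9, -0.2, 4.7]
grip_width: 42.8
t 16.0 pos [540.1 111.1 114.5] rot [3.1379e+00 1.1000e-03 1.5611e+00] F [-2.9 -0.2  4.7] M [ 0.06  0.63 -1.25] w 42.8
rot/n [0.0037 0.0009 0.1211] shift/n [-0.0008 -0.0016 -0.001 ] total [-0.0008 -0.0016 -0.001 ]
```

Turning back counter-clockwise is blocked (-1.25 N m), so the lugs are in the notches. I relax the twist and open.

```bash
python3 -m pendant '[0,0,0.08,0,0,-0.001,1,0,0,0,0,0,0,1,0,0,0,0,0,0,0.1,0,0,0,0,0,0,-0.2,0,0,0,0,0,0,-0.6,0,0,0,0,0,0,-1,0,0,0,0,0,0,-1,0,0,0,0,0,0,-1,0,0,0,0,0,0,-1]'
python3 -c "
from h import *
go(538.5,110.3,250,1.44,8)"
```

```text
t: 16.9
ee_pos: [540.3, 111.0, 115.3]
ee_rot: [3.137, 0.001, 1.482]
ft_force: [-0.3, 0.6, 0.1]
grip_width: 85.6
t 16.9 pos [540.3 111.  115.3] rot [3.1375e+00 1.0000e-03 1.4825e+00] F [-0.3  0.6  0.1] M [ 0.05  0.02 -0.04] w 85.6
rot/n [0.0005 0.0001 0.0053] shift/n [-0.0001 -0.0001 -0.0168] total [-0.001  -0.0012 -0.1347]
```

```bash
python3 -m pendant '[0,0,0,0,0,-0.01,-1,0,0,0,0,0,-0.015,-1,0,0,0,0,0,-0.02,-1,0,0,0,0,0,-0.02,-1,0,0,0,0,0,-0.02,-1,0,0,0,0,0,-0.02,-1,0,0,0,0,0,-0.02,-1,0,0,0,0,0,-0.02,-1,0,0,0,0,0,0,-1,0,0,0,0,0,0,-1]'
python3 - <<'E'
from h import *
o=status.get_obs(); im,d=eyes.capture('wrist'); np.savez('pics/wf',im=im,d=d,p=o['ee_pos'],e=o['ee_rot'])
im,W=wcloud('pics/wf.npz'); print(o['ee_pos'])
D=np.hypot(W[...,0]-538.3,W[...,1]-111.3)
q=W[(W[...,2]>140)&(W[...,2]<165)&(D<45)]
print(len(q),np.median(q,0),cv2.minAreaRect(q[:,:2].astype(np.float32)))
n=np.linalg.svd(q-q.mean(0),full_matrices=False)[2][2]; print('normal',n)
k=W[(W[...,2]>81)&(W[...,2]<90)&(D<36)]; print('rim z',np.median(k[:,2]))
im2,_=eyes.capture('side')
cv2.imwrite('pics/wf.png',np.hstack([im[:,:,::-1][:, 100:420],cv2.resize(im2[105:195,215:315,::-1],(427,384),interpolation=cv2.INTER_CUBIC)]))
E
```

```text
t: 17.9
ee_pos: [539.5, 112.3, 277.6]
ee_rot: [3.131, -0.002, 1.484]
ft_force: [0.6, 0.3, 0.3]
grip_width: 85.6
[539.47288409 112.25034324 277.61580373]
2207 [540.10607727 113.1477664  151.50045953] ((540.0477294921875, 111.56570434570312), (43.03245544433594, 43.98328399658203), 85.01091766357422)
normal [0.00370944 0.03512993 0.99937587]
rim z 85.60307577690398
```

View pics/wf.png

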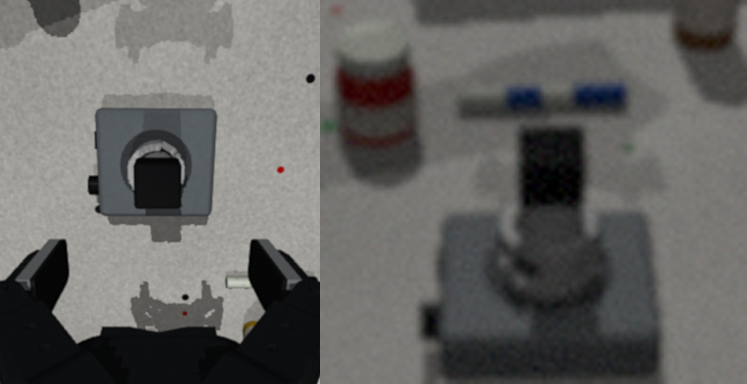

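The jar stands upright in the collar, with its cap at (157,182), and the gripper is clear. Cap centre is 47.9 mm above the rim, angle -5.0° against the notches at -5.3°, and about 2 mm off the axis. I'm handing in.

```bash
python3 -c "
from h import *
print(r.hand_in())"
```

```text
the job is handed in; nothing more can be done
None
```

The mixing jar is locked in the collar, the gripper has let go and is clear of it, and the job is handed in (no verdict is reported). I picked the black-capped jar with lugs, lowered it into the open entries and pushed it down against the spring. I twisted it clockwise to the stop wall, where the moment reached 2.6 N m, then eased back so the spring lifted the lugs. It took 17.9 s of the 48 s allowed.

| Last check | Measured | Needed |
|---|---|---|
| Cap centre above collar rim | 47.9 mm | 44.5–50.5 mm |
| Cap angle to notch direction | -5.0° against -5.3° (0.005 rad apart) | within 0.2 rad |
| Distance from collar axis | about 2 mm | below 7 mm |
| Tilt from vertical | about 0.035 rad | below 0.1 rad |
| Counter-clockwise turn while still gripped | blocked at -1.25 N m | jar cannot turn back |

- **Disagreement:** on the off-axis distance, the cap outline's fitted centre gives 1.8 mm and the median of its points gives 2.6 mm. Both are within tolerance.
- **Not measured:** I did not re-measure the other objects. The moves stayed well clear of them, and I saw no unexpected contact forces.

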